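Raise the router cutter by one turn of its hand wheel and lock it

TASK

Raise the router cutter for the next pass: with the fingertips, push the hand wheel round by its upright two-coloured handle, pushing on the orange side (clockwise seen from above), through exactly one full turn, so that the handle is back at the yellow mark where it began; do not pinch the handle, overrun or turn the wheel the other way. Only then push the red-knobbed lock lever fully over, away from the robot, and draw back. Keep off the cutter and leave all loose tools, wood, jar and bottles where they are, nothing lifted.

Things in the scene. Friction and masses are not known exactly. Their poses are not given: they have to be found in the camera images.
- plate: fixed aluminium router plate lying on the table, 320 mm (its x) by 420 mm (its y), 10 mm thick; origin under its centre, x axis towards the plywood fence (28 mm thick, top 55 mm above the table, along the whole +x edge, its near face 127 mm from the plate's centre), y axis along the fence. Hand wheel at its (-36, -85) mm, lock lever at (-30, 150) mm, cutter at (62, 78) mm
- wheel_axis (a point): fixed point on the upright axis of the hand wheel, 46 mm above the table, at the mid-height of the rim. Its frame is that of the grey dial: x axis towards the yellow mark, z up. The black rim has 65 mm mean radius and 6 mm tube radius (top of rim and of the three spokes 52 mm above the table); hub 32 mm across, its top 56 mm above the table
- start_mark (a point): yellow mark (20 x 10 mm) on the fixed grey dial (216 mm across, 4 mm thick, under the wheel), 97 mm from the axis, directly outward of where the handle starts
- wheel_handle (a point): centre of the upright handle that stands on the rim at the end of a spoke, 65 mm from the axis, 77 mm above the table. A flat-sided paddle 44 mm wide radially by 24 mm thick along the circle, from 50 to 104 mm above the table; the trailing half is orange, the leading half blue. It turns with the wheel (its frame: x outward from the axis, y towards the orange side, z up)
- handle_back: orange trailing half of the handle (44 mm radially, 12 mm along the circle, 54 mm tall), the side to push on; its origin is the handle's centre. Fingers may press on only one half at a time (both at once counts as pinching)
- handle_front: blue leading half of the handle, same size; its origin is the handle's centre
- wheel (a joint): angle of the hand wheel in rad: 0 at the start, grows clockwise seen from above, 6.283 is one full turn. Turns from -0.6 to 8.5; stiff, needs about 2 to 3 N at the handle, and stays where it is left
- cutter (a joint): height of the cutter in m: 0 at the start, geared to the wheel, rises 0.004 per turn
- cutter_tip (a point): top of the cutter (shank 12 mm across with two brass-coloured wings, 16 mm over all), 22 mm above the table at the start. Not to be touched
- lock_base: grey block of the lock lever, 70 mm (x) by 50 mm (y) by 25 mm tall, fixed on the plate; origin under its centre, on the plate's top; x axis as the plate's. The lever's pivot is 22 mm above the origin and runs along y
- lock_tip (a point): centre of the red ball (26 mm across) at the end of the lock lever, 60 mm from its pivot; about 85 mm above the table at both ends of its swing, 92 mm in the middle; it moves 58 mm along the block's +x
- lock (a joint): angle of the lock lever in rad: 0 leaning to the block's -x (towards the robot, unlocked), 1.0 leaning to +x (away from the robot, fully locked, hard stop). Needs about 1 N, stays where it is left
- strip: loose pale wood strip, 150 x 24 x 18 mm, lying on the plate along the fence; origin under its centre. Leave alone
- screw_jar: loose small glass jar with steel cap, 48 mm across, 55 mm tall, standing on the plate; origin under its centre. Leave alone
- wrench: loose steel wrench 180 mm long, 8 mm thick, lying on the table; origin under its centre, x axis along it. Leave alone
- screwdriver: loose screwdriver with green handle, 200 mm long, 26 mm thick, lying on the table; origin under its centre, x axis along it. Leave alone
- hammer: loose hammer with wooden handle, 260 mm long, 26 mm thick, lying on the table; origin under its centre, x axis along it. Leave alone
- bottle_a: loose clear plastic bottle with green cap, 72 mm across, 220 mm tall; origin under its centre. Leave alone
- bottle_b: loose clear plastic bottle with green cap, like the other one, 72 mm across, 220 mm tall; origin under its centre. Leave alone

How it is judged:
On the way, in this order (a step that is already met when the one before it is completed fails the run):
1. the wheel has gone half a turn clockwise, still unlocked (value of joint wheel above 3.14 rad and value of joint lock below 0.3 rad).
2. the wheel stands at exactly one turn, still unlocked (value of joint wheel between 6.1132 and 6.4532 rad and velocity of joint wheel between -0.05 and 0.05 rad/s and value of joint lock below 0.3 rad), for 0.2 s.
3. the lock lever is fully over (value of joint lock above 0.85 rad), for 0.2 s.
At the end, for the whole second after the job is handed in: The wheel is at rest at one full turn clockwise from its start (within 0.17 rad, about 10 degrees), the lock lever is over (above 0.85 of 1.0 rad), and every loose thing is within 30 mm of where it was (value of joint wheel between 6.1132 and 6.4532 rad and velocity of joint wheel between -0.05 and 0.05 rad/s and value of joint lock above 0.85 rad and distance of each of strip, screw_jar, wrench, screwdriver, hammer, bottle_a, bottle_b from where it was at the start of the episode below 0.03 m); the robot touches nothing.
It fails at once if the handle was pinched (more than 2 N of finger force on its orange and blue halves at once) (contact force between the fingers and handle_back above 2 N and contact force between the fingers and handle_front above 2 N).
It fails at once if the wheel was run past one turn by more than 0.5 rad, or turned backwards by more than 0.3 rad from its start (value of joint wheel above 6.7832 rad or value of joint wheel below -0.3 rad).
It fails at once if the lever was pushed before the wheel had made its turn (value of joint lock above 0.3 rad and value of joint wheel below 6.1132 rad).
It fails at once if the cutter was touched (contact force between any of the arm, the fingers and cutter above 1 N).
It fails at once if a loose bystander was lifted, carried or pushed by 30 mm or more (distance of any of strip, screw_jar, wrench, screwdriver, hammer, bottle_a, bottle_b from where it was at the start of the episode above 0.03 m).
It also fails if it takes over 72 s, if anything falls off the work surface, if the arm or the gripper's body presses on something with over 40 N, if the wrist force passes 120 N, or if a joint passes its speed limit or range.

ROBOT

A 7-joint arm with a two-finger parallel gripper is mounted at the origin on the work surface. World frame = base frame: x ahead of the robot, y to its left, z up, the work surface at z = 0. Lengths are in m, angles in rad, forces in N, time in s.
With the tool pointing down it reaches from about 0.4 to 0.875 m from the base axis. Payload 6.5 kg.
Tool frame: the origin (TCP) lies midway between the tips of the shut fingers; the grasp point (between the pads) lies 19 mm behind it; z points along the fingers, y is the direction in which the jaws open and shut (so a half turn about z gives the same grasp; the last joint's range is limited). The gripper opens to 88 mm and grips with 3 to 60 N. Pads are 18 mm wide; open, the fingers measure 123 mm over their backs; the gripper's body (75 mm by 187 mm) begins 45 mm behind the grasp point.
Start: joints at [1.175, 0.536, -0.004, 1.538, 0.003, 1.067, -0.071], TCP at [0.211, -0.615, 0.239] pointing down, gripper open.
Joint ranges: [-2.7, 2.7], [-0.37, 2.16], [-1.27, 1.26], [0.24, 2.4], [-1.31, 4.45], [0.19, 1.91], [-2.76, 2.76]. Speed limits (rad/s): [2.39, 2.39, 3.14, 3.14, 3.14, 3.14, 3.14].

INTERFACE

Orientations are given as a rotation vector (axis times angle).
In Python, from plant import r, optics, workorder gives the robot as it stands.
- The arm moves only by the tool play_rows, never from a script. Its argument "increments" is a list of rows, each a list of 4 numbers: the shift along the tool's x, y, z in mm, then the turn about the tool's z in degrees. A call has 1 to 5 rows; each row is the pose to reach, as a shift and turn from the pose commanded when the call began, along the tool's axes at that moment; what a row does not reach only later rows make up. A row lasts 1/8 s, in which the tool goes at most 62.5 mm and 10.7 degrees, less where a joint would pass 70% of its speed; a pose out of reach is approached as far as the arm can. A call with a gripper value outside its range is refused whole. "grip" is the finger opening in mm, from 0 to 88.1, set as the call begins (left out, the last holds). The fingers move at their own pace and stop on an object; the grip force is fixed at half the most. Time passes only in rows, so rows that repeat a pose let the fingers close. It gives the time, the measured TCP pose, the force and the opening at its end, in the units of the state.
- r.get_obs(): the state, without advancing time (a new reading comes with each control period).
- optics.get_image(name): name is "scene" or "top" or "wrist"; returns the picture (384x512x3 uint8, blue, green, red); there is no depth.
- optics.get_calibration(name): a dict with "vertical_fov" (degrees; the focal length in pixels is half the picture's height over the tangent of half this angle, whatever the lens; pixels are square), "cx", "cy" (the principal point, pixels), "k1" (the pictures are not rectified: a ray, as slopes to the right and down, at radius r is drawn at 1 + k1 r^2 times it, then the intrinsics apply), "position" and "attitude" of the camera in the world; the wrist camera has in their place "T_tool_cam" (4x4, takes a point from camera to tool coordinates, whose origin is the TCP and whose axes are the flange's). Camera axes: x right, y up, looking along -z (the intrinsics and any distortion apply to the point x, -y, -z); pixel columns grow to the right and rows downward; lengths in m; the calibration is good to about 2 mm. A picture is of the moment at which its call begins: read the wrist's pose just before it. get_calibration takes no time and is no camera call.
- workorder.close_job(): hands the job in, once; it reports no verdict.
The state is a dict: "t": time; "joint_pos": joint angles; "joint_velocities": joint speeds; "effort": joint torques, N m; "eef_pos": TCP position; "tool_rot": TCP orientation; "force": force on the tool from outside, world axes, zero at the start; "moment": the same for the moment, N m; "opening": opening from 0.0 (shut) to 1.0 (fully open).
Only numpy, scipy, OpenCV 4.12 (cv2) and the standard library are available. Lean on these libraries where they do the work, as an engineer would, in place of code of your own. Each camera call takes 0.05 s, during which the arm holds its last target. There are 200 camera calls.

## Working session

There is one attempt and no reset: what is moved stays moved. The work goes in short steps, Python scripts to look and compute and a tool call to move; the robot and the scene stay as the last step left them, time stands still between calls to the robot, and variables do not carry over. Pictures are saved under pics/ and viewed, about 8 in all and at most 12, crops included, and the job is handed in when it is done.

Besides the shell and the picture viewer there is one more tool, called by a JSON object that holds its "fn" and its "kwargs", one argument or row to a line. play_rows: Moves the arm, as the interface text tells. Its arguments: {"type":"object","properties":{"increments":{"type":"array"},"grip":{"type":"number"}},"required":["increments"]}

```bash
mkdir -p pics; python3 - <<'E'
from plant import r, optics, workorder
import cv2,json
for n in("top","scene"):
    cv2.imwrite(f"pics/{n}0.png",optics.get_image(n)); c=optics.get_calibration(n); print(n,c)
print(optics.get_calibration("wrist")); print(r.get_obs())
E
```

```text
top {'vertical_fov': 53.33849783709606, 'cx': 257.90767302418755, 'cy': 191.5285124618754, 'k1': -0.12440630324713126, 'position': array([ 0.48150363, -0.01082031,  1.16337644]), 'attitude': array([ 0.05916031, -0.05931493, -1.55380705])}
scene {'vertical_fov': 53.293969387663026, 'cx': 249.34164085571896, 'cy': 193.6907493726972, 'k1': 0.00037624957806240897, 'position': array([1.15941099, 0.04391702, 1.10855688]), 'attitude': array([0.38292848, 0.45791438, 1.65311384])}
{'vertical_fov': 63.521237673524375, 'cx': 254.3478875403124, 'cy': 191.63961158809963, 'k1': -0.058862422414455697, 'T_tool_cam': array([[-4.38331996e-04,  9.47013018e-01,  3.21194880e-01,
         8.40988674e-02],
       [ 9.99999020e-01, -1.18667489e-05,  1.39967839e-03,
         8.10622924e-04],
       [ 1.32932520e-03,  3.21195179e-01, -9.47012085e-01,
        -1.46304826e-01],
       [ 0.00000000e+00,  0.00000000e+00,  0.00000000e+00,
         1.00000000e+00]])}
{'t': 0.1, 'joint_pos': array([ 1.17481151,  0.53713882, -0.00446147,  1.53872207,  0.00261369,
        1.06728334, -0.0712086 ]), 'joint_velocities': array([-0.00027889, -0.00036212,  0.00042255, -0.00295779,  0.00125758,
       -0.00030887,  0.00061755]), 'effort': array([ 2.19848414e-03, -5.72084534e+01,  9.93808620e-01, -2.52230108e+01,
       -5.61270607e-02,  1.35447984e-02,  3.32923867e-05]), 'eef_pos': array([ 0.21032262, -0.61447142,  0.23791547]), 'tool_rot': array([-3.09747568e+00, -5.15572192e-01,  5.74700494e-04]), 'force': array([-0.21840995,  0.1362488 , -0.28882803]), 'moment': array([-0.05245968, -0.01034418, -0.04819804]), 'opening': 1.0009940638338777}
```

View pics/top0.png

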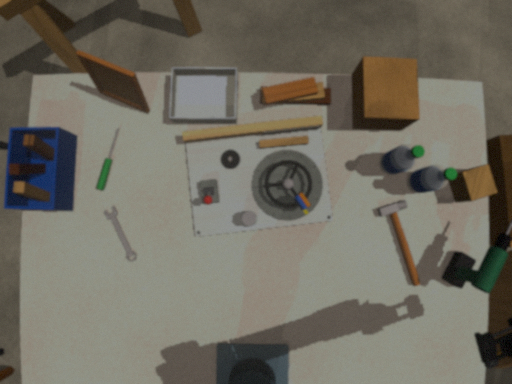

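View pics/scene0.png

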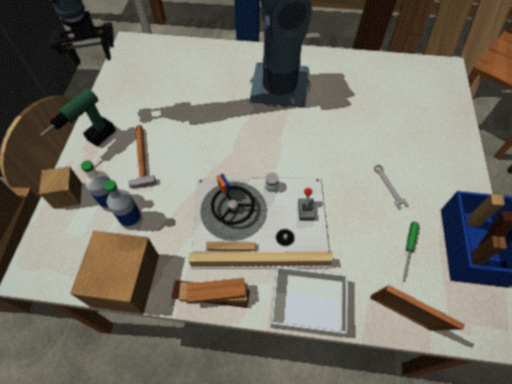

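Top view: the wheel hub is near (289,185), the handle near (303,203), the red knob at (208,199), the jar at (245,217) and the cutter at (230,159). The scene view agrees.

```bash
cat > h.py <<'E'
import numpy as np, cv2
from scipy.spatial.transform import Rotation as R
from plant import r, optics, workorder
def cam(name):
    c=optics.get_calibration(name); f=192/np.tan(np.radians(c["vertical_fov"]/2))
    if name=="wrist":
        o=r.get_obs(); T=c["T_tool_cam"]; Rt=R.from_rotvec(o["tool_rot"]).as_matrix()
        p=o["eef_pos"]+Rt@T[:3,3]; M=Rt@T[:3,:3]
    else: p=c["position"]; M=R.from_rotvec(c["attitude"]).as_matrix()
    return c,f,p,M
def ray(C,uv):
    c,f,p,M=C; K=np.array([[f,0,c["cx"]],[0,f,c["cy"]],[0,0,1]])
    x=cv2.undistortPoints(np.array([[uv]],float),K,np.array([c["k1"],0,0,0.]))[0,0] if 0 else None
    d=(np.array(uv)-[c["cx"],c["cy"]])/f; s=d.copy()
    for _ in range(20): s=d/(1+c["k1"]*(s@s))
    return p, M@np.array([s[0],-s[1],-1])
def onplane(C,uv,z):
    p,d=ray(C,uv); return p+d*(z-p[2])/d[2]
def tri(rs):
    A=0;b=0
    for p,d in rs:
        d=d/np.linalg.norm(d);P=np.eye(3)-np.outer(d,d);A=A+P;b=b+P@p
    return np.linalg.solve(A,b)
def proj(C,X):
    c,f,p,M=C; q=M.T@(np.array(X)-p); s=np.array([q[0],-q[1]])/-q[2]
    return s*(1+c["k1"]*(s@s))*f+[c["cx"],c["cy"]]
def mask(hsv,lo,hi): return cv2.inRange(hsv,np.array(lo),np.array(hi))
def cen(m,box):
    x0,y0,x1,y1=box; z=np.zeros_like(m); z[y0:y1,x0:x1]=m[y0:y1,x0:x1]
    ys,xs=np.nonzero(z); return (xs.mean()if len(xs) else None,ys.mean() if len(xs) else None,len(xs))
E
sed -i '/undistortPoints/d; s/; K=np.array.*$//' h.py
python3 - <<'E'
from h import *
boxes={"top":dict(all=(180,120,335,240)),"scene":dict(all=(185,165,335,270))}
C={n:cam(n) for n in boxes}; pts={}
for n in boxes:
    im=cv2.imread(f"pics/{n}0.png"); h=cv2.cvtColor(im,cv2.COLOR_BGR2HSV); b=boxes[n]["all"]
    red=cen(mask(h,(0,150,90),(5,255,255))|mask(h,(173,150,90),(180,255,255)),(195,185,220,210) if n=="top" else (300,183,316,198))
    hb=(285,185,320,220) if n=="top" else (210,165,235,195)
    org=cen(mask(h,(7,140,120),(18,255,255)),hb); blu=cen(mask(h,(100,110,50),(130,255,255)),hb); yel=cen(mask(h,(20,130,100),(35,255,255)),hb)
    cut=cen(mask(h,(0,0,0),(180,255,70)),(218,147,242,170) if n=="top" else (273,227,297,247))
    print(n,red,org,blu,yel,cut); pts[n]=dict(red=red[:2],org=org[:2],blu=blu[:2],yel=yel[:2],cut=cut[:2])
for k in("red","org","blu"): 
    try: print(k,tri([ray(C[n],pts[n][k]) for n in C]).round(4))
    except Exception as e: print(k,e)
for n in C: print(n,"hole",onplane(C[n],pts[n]["cut"],.01).round(4),"yel",pts[n]["yel"][0] and onplane(C[n],pts[n]["yel"],.014).round(4))
for n,hub in(("top",(289,185)),("scene",(232.5,205))): print("hub",onplane(C[n],hub,.056).round(4))
a=cv2.imread("pics/top0.png")[120:245,175:340]; s=cv2.imread("pics/scene0.png")[165:270,185:335]
cv2.imwrite("pics/c1.png",np.hstack([cv2.resize(a,(400,303)),cv2.resize(s,(400,303))]))
E
```

```text
top (np.float64(207.30769230769232), np.float64(199.15384615384616), 39) (np.float64(304.77272727272725), np.float64(199.63636363636363), 44) (np.float64(299.96), np.float64(201.84), 50) (np.float64(305.38461538461536), np.float64(211.3846153846154), 13) (np.float64(230.04054054054055), np.float64(159.05405405405406), 222)
scene (np.float64(307.6333333333333), np.float64(191.36666666666667), 30) (np.float64(220.5681818181818), np.float64(181.38636363636363), 44) (np.float64(224.97142857142856), np.float64(180.68571428571428), 35) (None, None, 0) (np.float64(284.73737373737373), np.float64(237.2070707070707), 198)
red [0.5391 0.1318 0.0878]
org [ 0.5416 -0.1412  0.0971]
blu [ 0.5354 -0.1283  0.0939]
top hole [0.6668 0.0764 0.01  ] yel [ 0.5109 -0.1541  0.014 ]
scene hole [0.6666 0.0763 0.01  ] yel None
hub [ 0.5859 -0.1005  0.056 ]
hub [ 0.5981 -0.0964  0.056 ]
```

View pics/c1.png

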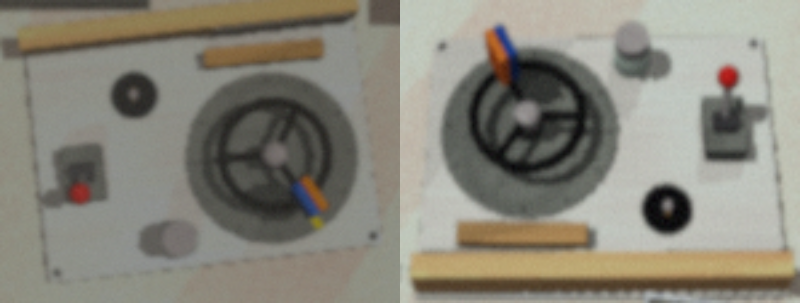

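The crop confirms the layout. The wheel axis is near (0.588,-0.097) and the mark is at about 217° from it. Next I'll write the move planner and check the bottle positions.

```bash
cat > plan.py <<'E'
from h import *
AX=np.array([.588,-.097]); TH0=217.
def pushpose(w,gap=0.,z=.066):
    """w: wheel turn deg (cw); returns world x,y,z,yaw of the tool with shut fingers behind the orange face"""
    th=np.radians(TH0-w); psi=210-.75*w
    phi=np.radians(psi-90-(TH0-w-90)) # tool y yaw minus push yaw
    sup=.0175*abs(np.cos(phi))+.009*abs(np.sin(phi))
    er=np.array([np.cos(th),np.sin(th)]); et=np.array([-np.sin(th),np.cos(th)])
    return [*(AX+.065*er+(.012+sup+gap)*et),z,psi]
def rows(targets,yaw_hint=None):
    o=r.get_obs(); M=R.from_rotvec(o["tool_rot"]).as_matrix(); y0=np.degrees(np.arctan2(M[1,0],M[0,0]))
    if yaw_hint is not None: y0+=360*round((yaw_hint-y0)/360)
    print("at",o["eef_pos"].round(4),"yaw",y0.round(1),"j7",o["joint_pos"][6].round(2),"F",o["force"].round(1),"t",o["t"])
    for t in targets:
        d=M.T@(np.array(t[:3])-o["eef_pos"])*1000; print([*d.round(1).tolist(),round(-(t[3]-y0),1)])
E
python3 - <<'E'
from plan import *
C=cam("top")
for uv in((418,151),(450,174)): print("cap",onplane(C,uv,.22).round(3))
s=cam("scene")
print("hub tri",tri([ray(C,(288.4,183.1)),ray(s,(232.3,204.2))]).round(4))
p=pushpose(0,.02); print(p)
rows([[*p[:2],.30,210],[*p[:2],.16,210]],19)
E
```

```text
cap [ 0.664 -0.418  0.22 ]
cap [ 0.606 -0.504  0.22 ]
hub tri [ 0.592  -0.0987  0.0497]
[np.float64(0.5664601185448138), np.float64(-0.17642222102953906), 0.066, 210.0]
at [ 0.2103 -0.6145  0.2379] yaw 18.9 j7 -0.07 F [-0.2  0.1 -0.3] t 0.1
[478.8, -299.2, -61.7, np.float64(-191.1)]
[478.8, -298.9, 78.3, np.float64(-191.1)]
```

{"fn": "play_rows", "kwargs": {
  "increments": [
    [50,-30,-60,-10],
    [105,-65,-60,-20],
    [160,-100,-60,-30],
    [215,-135,-60,-40],
    [265,-165,-60,-50]
  ],
  "grip": 0
}}

```text
t: 0.72
eef_pos: [0.3959, -0.3865, 0.2986]
tool_rot: [-2.586, -1.784, 0.0]
force: [2.3, -0.4, -0.7]
opening: 0.456
```

```bash
python3 -c "
from plan import *
p=pushpose(0,.02)
rows([[*p[:2],.30,120]],69)"
```

```text
at [ 0.3959 -0.3865  0.2986] yaw 69.2 j7 0.24 F [ 2.3 -0.4 -0.7] t 0.725
[256.9, 84.9, -1.4, np.float64(-50.8)]
```

{"fn": "play_rows", "kwargs": {
  "increments": [
    [50,17,0,-10],
    [102,34,0,-20],
    [154,51,0,-30],
    [206,68,0,-40],
    [257,85,0,-50]
  ]
}}

```text
t: 1.35
eef_pos: [0.5676, -0.1776, 0.2984]
tool_rot: [-1.589, -2.709, 0.0]
force: [0.5, -1.1, -0.1]
opening: 0.007
```

{"fn": "play_rows", "kwargs": {
  "increments": [
    [0,0,20,-10],
    [0,0,40,-20],
    [0,0,60,-30],
    [0,0,80,-40],
    [0,0,100,-50]
  ]
}}

```text
t: 1.98
eef_pos: [0.5666, -0.1791, 0.1976]
tool_rot: [-0.295, -3.127, -0.0]
force: [-0.1, 0.2, 0.3]
opening: 0.002
```

{"fn": "play_rows", "kwargs": {
  "increments": [
    [0,0,10,-10],
    [0,0,20,-20],
    [0,0,30,-30],
    [0,0,40,-41],
    [0,0,40,-41]
  ]
}}

```text
t: 2.6
eef_pos: [0.5661, -0.1791, 0.1575]
tool_rot: [0.807, -3.034, -0.003]
force: [-0.4, -0.1, -0.2]
opening: 0.004
```

```bash
python3 -c "
from plan import *
rows([pushpose(0,.02,.16),pushpose(0,.02),pushpose(0,.0)],210)
C=cam('wrist'); im=optics.get_image('wrist'); cv2.imwrite('pics/w1.png',im)
print(proj(C,[.536,-.136,.104]),proj(C,[.588,-.097,.056]),proj(C,[*(np.array([.588,-.097])+.097*np.array([np.cos(np.radians(217)),np.sin(np.radians(217))])),.014]))"
```

```text
at [ 0.5661 -0.1791  0.1575] yaw 209.8 j7 1.86 F [-0.4 -0.1 -0.2] t 2.6
[-1.7, 2.2, -2.5, np.float64(-0.2)]
[-1.8, 2.0, 91.5, np.float64(-0.2)]
[0.7, 21.8, 91.6, np.float64(-0.2)]
[330.3666426  207.04456065] [321.0261102 253.4868938] [305.96621126 140.20472732]
```

View pics/w1.png

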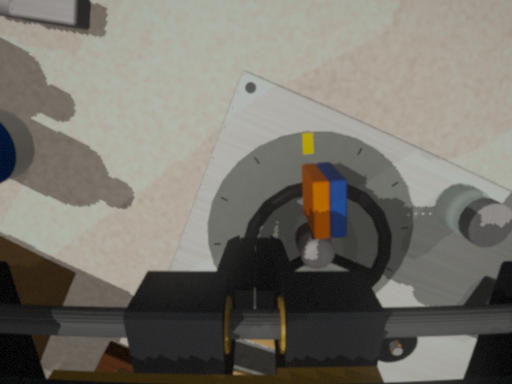

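The prediction matches the wrist view: yellow mark at (308,143) against (306,140) predicted, handle top (330,208) against (330,207). The fingers are clear of the orange side, so I descend.

{"fn": "play_rows", "kwargs": {
  "increments": [
    [-2,2,40,0],
    [-2,2,80,0],
    [-2,2,91,0],
    [0,12,91,0],
    [1,18,91,0]
  ]
}}

```text
t: 3.28
eef_pos: [0.5577, -0.1632, 0.0692]
tool_rot: [-0.81, 3.034, -0.001]
force: [0.6, 0.2, -0.0]
opening: 0.004
```

```bash
python3 -c "
from plan import *
rows([pushpose(w) for w in (6,14,22,31,40)],210)"
```

```text
at [ 0.5577 -0.1632  0.0692] yaw 209.9 j7 1.75 F [ 0.6  0.2 -0. ] t 3.275
[5.1, 10.7, 3.2, np.float64(4.4)]
[8.9, 20.2, 3.2, np.float64(10.4)]
[11.2, 30.2, 3.2, np.float64(16.4)]
[12.2, 41.5, 3.2, np.float64(23.1)]
[11.6, 52.4, 3.2, np.float64(29.9)]
```

{"fn": "play_rows", "kwargs": {
  "increments": [
    [5,10.5,3,4.5],
    [9,20,3,10.5],
    [11,30,3,16.5],
    [12,41.5,3,23],
    [11.5,52.5,3,30]
  ]
}}

```text
t: 3.9
eef_pos: [0.5223, -0.1246, 0.0665]
tool_rot: [0.011, 3.138, -0.002]
force: [1.5, -1.4, -0.2]
opening: 0.004
```

```bash
python3 -c "
from plan import *
rows([pushpose(w) for w in (50,60,70,80,90)],180)
C=cam('top'); im=optics.get_image('top'); h=cv2.cvtColor(im,cv2.COLOR_BGR2HSV)
for n,lo,hi in(('o',(7,140,120),(18,255,255)),('b',(100,110,50),(130,255,255))):
  c=cen(mask(h,lo,hi),(250,150,325,220)); print(n,c)
  if c[2]:
    d=onplane(C,c[:2],.095)[:2]-AX; print(TH0-np.degrees(np.arctan2(d[1],d[0]))%360)"
```

```text
at [ 0.5223 -0.1246  0.0665] yaw 179.6 j7 1.21 F [ 1.5 -1.4 -0.2] t 3.9
[4.6, 12.7, 0.5, np.float64(7.1)]
[6.3, 24.8, 0.4, np.float64(14.6)]
[5.9, 37.1, 0.4, np.float64(22.1)]
[3.4, 49.2, 0.4, np.float64(29.6)]
[-1.2, 60.7, 0.4, np.float64(37.1)]
o (None, None, 0)
b (np.float64(285.95652173913044), np.float64(206.34782608695653), 23)
43.58816198762625
```

{"fn": "play_rows", "kwargs": {
  "increments": [
    [4.5,12.5,0.5,7],
    [6,25,0.5,14.5],
    [6,37,0.5,22],
    [3.5,49,0.5,29.5],
    [-1,60.5,0.5,37]
  ]
}}

```text
t: 4.58
eef_pos: [0.5224, -0.0643, 0.0653]
tool_rot: [1.004, 2.975, -0.002]
force: [-0.7, -3.1, 0.2]
opening: 0.006
```

```bash
python3 -c "
from plan import *
rows([pushpose(w) for w in (100,110,120,130,140)],142)"
```

```text
at [ 0.5224 -0.0643  0.0653] yaw 142.7 j7 0.57 F [-0.7 -3.1  0.2] t 4.575
[0.2, 13.6, -0.7, np.float64(7.7)]
[-0.8, 26.0, -0.7, np.float64(15.2)]
[-4.0, 38.1, -0.7, np.float64(22.7)]
[-9.2, 49.6, -0.7, np.float64(30.2)]
[-16.4, 59.9, -0.7, np.float64(37.7)]
```

{"fn": "play_rows", "kwargs": {
  "increments": [
    [0,13.5,-0.5,7.5],
    [-1,26,-0.5,15],
    [-4,38,-0.5,22.5],
    [-9,49.5,-0.5,30],
    [-16.5,60,-0.5,37.5]
  ]
}}

```text
t: 5.2
eef_pos: [0.5708, -0.0256, 0.0654]
tool_rot: [-1.906, -2.496, 0.002]
force: [-2.5, -1.5, 0.8]
opening: 0.004
```

```bash
python3 -c "
from plan import *
rows([pushpose(w) for w in (150,160,170,180,190)],105)"
```

```text
at [ 0.5708 -0.0256  0.0654] yaw 105.3 j7 -0.01 F [-2.5 -1.5  0.8] t 5.2
[-2.8, 13.2, -0.6, np.float64(7.8)]
[-6.6, 25.2, -0.7, np.float64(15.3)]
[-12.5, 36.5, -0.7, np.float64(22.8)]
[-20.3, 46.5, -0.7, np.float64(30.3)]
[-29.7, 55.1, -0.7, np.float64(37.8)]
```

{"fn": "play_rows", "kwargs": {
  "increments": [
    [-3,13,-0.5,7.5],
    [-6.5,25,-0.5,15],
    [-12.5,36.5,-0.5,22.5],
    [-20,46.5,-0.5,30],
    [-29.5,55,-0.5,37.5]
  ]
}}

```text
t: 5.82
eef_pos: [0.6317, -0.0382, 0.0657]
tool_rot: [-2.605, -1.751, 0.0]
force: [-3.0, 0.9, -0.1]
opening: 0.006
```

```bash
python3 -c "
from plan import *
rows([pushpose(w) for w in (200,210,220,230,240)],67)
C=cam('wrist'); im=optics.get_image('wrist'); cv2.imwrite('pics/w2.png',im)
th=np.radians(TH0-190); print(proj(C,[*(AX+.065*np.array([np.cos(th),np.sin(th)])),.104]))"
```

```text
at [ 0.6317 -0.0382  0.0657] yaw 67.8 j7 -0.5 F [-3.   0.9 -0.1] t 5.825
[-5.9, 12.6, -0.3, np.float64(7.8)]
[-12.5, 23.5, -0.3, np.float64(15.3)]
[-20.9, 33.1, -0.4, np.float64(22.8)]
[-30.9, 41.1, -0.4, np.float64(30.3)]
[-42.1, 47.2, -0.4, np.float64(37.8)]
[307.48417525 337.71535416]
```

View pics/w2.png

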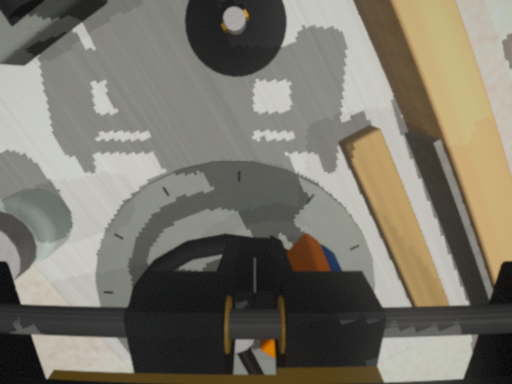

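The orange half at about (310,255) is still against the finger corner. The cutter at (236,20) and the strip are clear.

{"fn": "play_rows", "kwargs": {
  "increments": [
    [-6,12.5,-0.5,7.5],
    [-12.5,23.5,-0.5,15],
    [-21,33,-0.5,22.5],
    [-31,41,-0.5,30],
    [-42,47,-0.5,37.5]
  ]
}}

```text
t: 6.5
eef_pos: [0.6601, -0.0943, 0.0663]
tool_rot: [-3.029, -0.824, -0.002]
force: [-0.2, 2.3, 0.4]
opening: 0.006
```

```bash
python3 -c "
from plan import *
rows([pushpose(w) for w in (250,260,270,280,290)],30)"
```

```text
at [ 0.6601 -0.0943  0.0663] yaw 30.4 j7 -0.94 F [-0.2  2.3  0.4] t 6.5
[-8.3, 10.9, 0.2, np.float64(7.9)]
[-17.3, 19.9, 0.2, np.float64(15.4)]
[-27.9, 27.2, 0.2, np.float64(22.9)]
[-39.6, 32.4, 0.1, np.float64(30.4)]
[-52.0, 35.4, 0.1, np.float64(37.9)]
```

{"fn": "play_rows", "kwargs": {
  "increments": [
    [-8.5,11,0,7.5],
    [-17.5,20,0,15],
    [-28,27,0,22.5],
    [-39.5,32.5,0,30],
    [-52,35.5,0,37.5]
  ]
}}

```text
t: 7.12
eef_pos: [0.6342, -0.1515, 0.0666]
tool_rot: [-3.133, 0.194, -0.004]
force: [2.2, 2.2, -0.9]
opening: 0.006
```

```bash
python3 -c "
from plan import *
rows([pushpose(w) for w in (299,308,317,326,335)],-7)"
```

```text
at [ 0.6342 -0.1515  0.0666] yaw -7.1 j7 -1.37 F [ 2.2  2.2 -0.9] t 7.125
[-9.6, 7.3, 0.6, np.float64(7.2)]
[-19.3, 13.4, 0.5, np.float64(13.9)]
[-30.0, 17.8, 0.5, np.float64(20.7)]
[-41.1, 20.4, 0.5, np.float64(27.4)]
[-52.6, 21.1, 0.4, np.float64(34.2)]
```

{"fn": "play_rows", "kwargs": {
  "increments": [
    [-9.5,7.5,0.5,7],
    [-19.5,13.5,0.5,14],
    [-30,18,0.5,20.5],
    [-41,20.5,0.5,27.5],
    [-52.5,21,0.5,34]
  ]
}}

```text
t: 7.75
eef_pos: [0.5797, -0.1667, 0.0662]
tool_rot: [-2.94, 1.102, -0.005]
force: [2.4, 0.4, 0.1]
opening: 0.006
```

```bash
python3 -c "
from plan import *
rows([pushpose(w) for w in (340,345,350,355,360)],-41)
C=cam('wrist'); im=optics.get_image('wrist'); cv2.imwrite('pics/w3.png',im)
th=np.radians(TH0-335); print(proj(C,[*(AX+.065*np.array([np.cos(th),np.sin(th)])),.104]))
a=optics.get_image('top')[120:245,175:340]; s=optics.get_image('scene')[165:270,185:335]
cv2.imwrite('pics/c3.png',np.hstack([cv2.resize(a,(400,303)),cv2.resize(s,(400,303))]))"
```

```text
at [ 0.5797 -0.1667  0.0662] yaw -41.1 j7 -1.79 F [2.4 0.4 0.1] t 7.75
[-6.2, 2.9, 0.2, np.float64(3.9)]
[-11.9, 5.6, 0.2, np.float64(7.7)]
[-17.9, 7.8, 0.2, np.float64(11.4)]
[-24.1, 9.4, 0.1, np.float64(15.2)]
[-30.4, 10.4, 0.1, np.float64(18.9)]
[265.5038938  343.71403949]
```

View pics/c3.png

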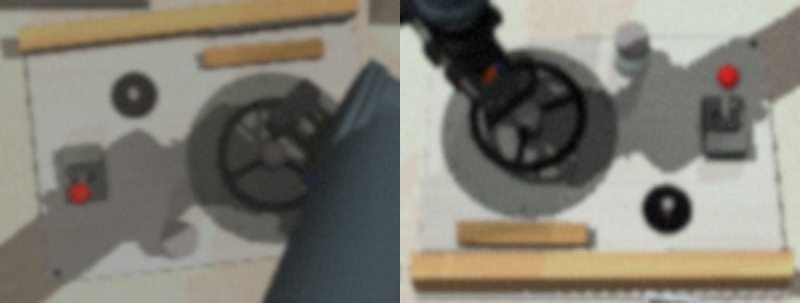

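{"fn": "play_rows", "kwargs": {
  "increments": [
    [-6,3,0,4],
    [-12,5.5,0,7.5],
    [-18,8,0,11.5],
    [-23.5,9.5,0,15],
    [-23.5,9.5,0,15]
  ]
}}

```text
t: 8.52
eef_pos: [0.5549, -0.1588, 0.0654]
tool_rot: [-2.775, 1.471, -0.0]
force: [1.2, -0.3, -0.5]
opening: 0.007
```

```bash
python3 -c "
from plan import *
rows([pushpose(355,.025),pushpose(355,.025,.13),pushpose(355,.06,.2)],-56)"
```

```text
at [ 0.5549 -0.1588  0.0654] yaw -55.9 j7 -1.99 F [ 1.2 -0.3 -0.5] t 8.525
[24.3, -4.3, -0.6, np.float64(0.4)]
[24.3, -4.3, -64.6, np.float64(0.4)]
[58.9, -9.2, -134.6, np.float64(0.4)]
```

{"fn": "play_rows", "kwargs": {
  "increments": [
    [12,-2,0,0],
    [24,-4,0,0],
    [24,-4,-45,0],
    [40,-7,-100,0],
    [40,-7,-135,0]
  ]
}}

```text
t: 9.15
eef_pos: [0.5844, -0.191, 0.2031]
tool_rot: [2.772, -1.478, 0.006]
force: [0.1, -0.5, -1.0]
opening: 0.005
```

```bash
python3 -c "
from plan import *
rows([[.48,.126,.2,6.5]],-56)
C=cam('top'); im=cv2.imread('pics/top0.png'); print('jar',onplane(C,(247,213),.065))"
```

```text
at [ 0.5844 -0.191   0.2031] yaw -56.1 j7 -2.05 F [ 0.1 -0.5 -1. ] t 9.15
[-321.4, -89.9, 2.0, np.float64(-62.6)]
jar [0.50237442 0.02005465 0.065     ]
```

{"fn": "play_rows", "kwargs": {
  "increments": [
    [-58,-16,0,-10],
    [-114,-32,0,-20],
    [-172,-48,0,-31],
    [-228,-64,0,-42],
    [-284,-80,0,-52]
  ]
}}

```text
t: 9.78
eef_pos: [0.491, 0.093, 0.2006]
tool_rot: [3.14, -0.103, 0.002]
force: [-0.0, -0.2, -0.0]
opening: 0.006
```

```bash
python3 -c "
from plan import *
rows([[.48,.126,.2,6.5]],-4)
a=optics.get_image('top'); cv2.imwrite('pics/top4.png',a); s=optics.get_image('scene'); cv2.imwrite('pics/scene4.png',s)
for n,im in(('top',a),('scene',s)):
  h=cv2.cvtColor(im,cv2.COLOR_BGR2HSV); hb=(285,185,320,220) if n=='top' else (210,165,235,195)
  for lo,hi in (((7,140,120),(18,255,255)),((100,110,50),(130,255,255)),((20,130,100),(35,255,255))): print(n,cen(mask(h,lo,hi),hb))
cv2.imwrite('pics/c4.png',np.hstack([cv2.resize(a[120:245,175:340],(400,303)),cv2.resize(s[165:270,185:335],(400,303))]))"
```

```text
at [0.491  0.093  0.2006] yaw -3.8 j7 -1.81 F [-0.  -0.2 -0. ] t 9.775
[-13.1, -32.2, 0.6, np.float64(-10.3)]
top (np.float64(305.8125), np.float64(197.5625), 48)
top (np.float64(301.68518518518516), np.float64(201.05555555555554), 54)
top (np.float64(305.0), np.float64(210.88235294117646), 17)
scene (np.float64(218.9322033898305), np.float64(183.16949152542372), 59)
scene (np.float64(223.77777777777777), np.float64(181.83333333333334), 36)
scene (None, None, 0)
```

View pics/c4.png

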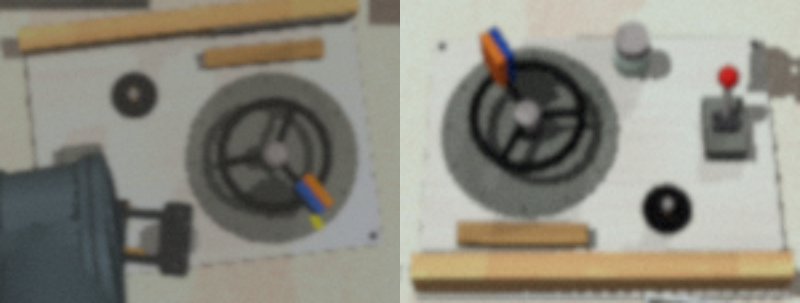

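Handle moved about 2 px from its starting pixels (orange (306,198), blue (302,201)). I'll quantify that before using the lever.

```bash
python3 -c "
from plan import *
T,S=cam('top'),cam('scene')
P0=dict(o=((304.77,199.64),(220.57,181.39)),b=((299.96,201.84),(224.97,180.69)))
P1=dict(o=((305.81,197.56),(218.93,183.17)),b=((301.69,201.06),(223.78,181.83)))
for P in(P0,P1):
  m=np.mean([tri([ray(T,P[k][0]),ray(S,P[k][1])]) for k in 'ob'],0); d=m[:2]-AX; print(m.round(4),np.degrees(np.arctan2(d[1],d[0]))%360)
  q=[onplane(T,P[k][0],.095)[:2] for k in 'ob']; d=q[0]-q[1]; print('o-b',np.degrees(np.arctan2(d[1],d[0])))
rows([[.475,.126,.2,6.5],[.475,.126,.072,6.5],[.51,.1285,.072,6.5]],-4)"
```

```text
[ 0.5385 -0.1348  0.0955] 217.33825691194235
o-b -64.65656930720748
[ 0.5427 -0.1389  0.0928] 222.73384271146878
o-b -49.010820721946615
at [0.4895 0.0981 0.2003] yaw -3.3 j7 -1.81 F [-0.9  0.4 -0.3] t 9.875
[-16.1, -27.0, 0.4, np.float64(-9.8)]
[-16.0, -26.6, 128.4, np.float64(-9.8)]
[18.8, -31.1, 128.4, np.float64(-9.8)]
```

The wheel is about 5° short. That's within tolerance, but I'll go back and nudge it closer to centre before locking.

```bash
python3 -c "
from plan import *
rows([[*pushpose(355,.04)[:2],.2,-56]],-4)"
```

```text
at [0.4895 0.0981 0.2003] yaw -3.3 j7 -1.81 F [-0.9  0.4 -0.3] t 9.875
[109.1, 279.9, -0.6, np.float64(52.7)]
```

{"fn": "play_rows", "kwargs": {
  "increments": [
    [22,56,0,10],
    [44,112,0,20],
    [66,168,0,31],
    [88,224,0,42],
    [109,280,0,52.5]
  ]
}}

```text
t: 10.5
eef_pos: [0.5801, -0.1988, 0.2005]
tool_rot: [2.764, -1.492, 0.002]
force: [-0.1, 0.2, 1.2]
opening: 0.009
```

```bash
python3 -c "
from plan import *
rows([[*pushpose(352,.02)[:2],.066,-56],pushpose(355,.01),pushpose(355),pushpose(360)],-56)"
```

```text
at [ 0.5801 -0.1988  0.2005] yaw -56.7 j7 -2.03 F [-0.1  0.2  1.2] t 10.5
[-25.0, -7.7, 134.4, np.float64(-0.7)]
[-38.1, -3.3, 134.4, np.float64(-0.5)]
[-47.9, -1.8, 134.4, np.float64(-0.5)]
[-53.7, 0.9, 134.4, np.float64(3.3)]
```

{"fn": "play_rows", "kwargs": {
  "increments": [
    [-15,-5,0,0],
    [-15,-5,55,0],
    [-15,-5,110,0],
    [-15,-5,134,0],
    [-15,-5,134,0]
  ]
}}

```text
t: 11.12
eef_pos: [0.5739, -0.18, 0.0644]
tool_rot: [2.769, -1.482, -0.006]
force: [0.1, -0.3, 0.8]
opening: 0.004
```

```bash
python3 -c "
from plan import *
rows([pushpose(355,.01),pushpose(355),pushpose(358),pushpose(360)],-56)"
```

```text
at [ 0.5739 -0.18    0.0644] yaw -56.3 j7 -1.97 F [ 0.1 -0.3  0.8] t 11.125
[-18.8, 1.7, -1.5, np.float64(-0.1)]
[-28.7, 3.2, -1.5, np.float64(-0.1)]
[-32.1, 4.8, -1.5, np.float64(2.2)]
[-34.4, 5.8, -1.5, np.float64(3.7)]
```

{"fn": "play_rows", "kwargs": {
  "increments": [
    [-18,1.5,-1.5,0],
    [-28,3,-1.5,0],
    [-31,4.5,-1.5,2],
    [-34,6,-1.5,3.5],
    [-34,6,-1.5,3.5]
  ]
}}

```text
t: 11.75
eef_pos: [0.5516, -0.1554, 0.068]
tool_rot: [2.722, -1.568, 0.001]
force: [0.4, -0.6, 0.7]
opening: 0.01
```

{"fn": "play_rows", "kwargs": {
  "increments": [
    [12,-2,0,0],
    [24,-4,0,0],
    [24,-4,-45,0],
    [40,-7,-100,0],
    [40,-7,-135,0]
  ]
}}

```text
t: 12.38
eef_pos: [0.5789, -0.1886, 0.2054]
tool_rot: [2.721, -1.569, 0.005]
force: [0.3, 0.3, -0.3]
opening: 0.009
```

```bash
python3 -c "
from plan import *
rows([[.475,.126,.2,6.5]],-60)"
```

```text
at [ 0.5789 -0.1886  0.2054] yaw -59.9 j7 -2.09 F [ 0.3  0.3 -0.3] t 12.375
[-324.3, -67.7, 4.5, np.float64(-66.4)]
```

{"fn": "play_rows", "kwargs": {
  "increments": [
    [-58,-12,4,-10],
    [-116,-24,4,-21],
    [-174,-36,4,-32],
    [-232,-48,4,-42],
    [-290,-60,4,-52]
  ]
}}

```text
t: 13.0
eef_pos: [0.4836, 0.0958, 0.1989]
tool_rot: [3.135, -0.207, 0.001]
force: [0.2, 0.4, -0.8]
opening: 0.003
```

```bash
python3 -c "
from plan import *
a=optics.get_image('top'); s=optics.get_image('scene'); C=[]
for n,im in(('top',a),('scene',s)):
  h=cv2.cvtColor(im,cv2.COLOR_BGR2HSV); hb=(285,185,320,220) if n=='top' else (210,165,235,195)
  C.append([cen(mask(h,lo,hi),hb)[:2] for lo,hi in (((7,140,120),(18,255,255)),((100,110,50),(130,255,255)))])
print(C)
T,S=cam('top'),cam('scene')
m=np.mean([tri([ray(T,C[0][k]),ray(S,C[1][k])]) for k in (0,1)],0); d=m[:2]-AX; print(m.round(4),np.degrees(np.arctan2(d[1],d[0]))%360)
rows([[.475,.126,.2,6.5],[.475,.126,.072,6.5],[.51,.1285,.072,6.5]],-8)"
```

```text
[[(np.float64(304.6666666666667), np.float64(198.77083333333334)), (np.float64(300.2307692307692), np.float64(201.51923076923077))], [(np.float64(220.06), np.float64(181.8)), (np.float64(225.125), np.float64(182.275))]]
[ 0.5403 -0.1353  0.0924] 218.75435908571347
at [0.4821 0.1009 0.1986] yaw -7.1 j7 -1.87 F [-0.7  0.2 -0.3] t 13.1
[-10.2, -24.0, -1.3, np.float64(-13.6)]
[-10.0, -23.7, 126.7, np.float64(-13.6)]
[24.5, -30.5, 126.6, np.float64(-13.6)]
```

The wheel is now within about 1.5° of a full turn. Next is the lever.

{"fn": "play_rows", "kwargs": {
  "increments": [
    [-10,-24,0,-7],
    [-10,-24,20,-13.5],
    [-10,-24,75,-13.5],
    [-10,-24,127,-13.5],
    [-10,-24,127,-13.5]
  ]
}}

```text
t: 13.72
eef_pos: [0.4748, 0.1178, 0.0688]
tool_rot: [3.135, 0.152, -0.012]
force: [-0.5, 0.1, 1.1]
opening: 0.006
```

```bash
python3 -c "
from plan import *
b=np.array([.539,.1315]); u=np.array([.9936,.113])
rows([[*(b+u*s),.07,6.5] for s in(-.03,-.022,0,.02,.037,.038)],6)"
```

```text
at [0.4748 0.1178 0.0688] yaw 5.5 j7 -1.64 F [-0.5  0.1  1.1] t 13.725
[35.2, -6.9, -1.5, np.float64(-1.0)]
[43.2, -7.0, -1.5, np.float64(-1.0)]
[65.2, -7.4, -1.7, np.float64(-1.0)]
[85.2, -7.7, -1.8, np.float64(-1.0)]
[102.2, -8.0, -2.0, np.float64(-1.0)]
[103.2, -8.0, -2.0, np.float64(-1.0)]
```

{"fn": "play_rows", "kwargs": {
  "increments": [
    [20,-7,-1.5,-1],
    [40,-7,-1.5,-1],
    [56,-7,-1.5,-1],
    [72,-7,-1.5,-1],
    [85,-7.5,-1.5,-1]
  ]
}}

```text
t: 14.35
eef_pos: [0.5629, 0.1353, 0.0755]
tool_rot: [-3.136, -0.181, -0.004]
force: [-0.9, -0.7, 0.9]
opening: 0.003
```

{"fn": "play_rows", "kwargs": {
  "increments": [
    [8,0,0,0],
    [14,0,0,0],
    [17,0,0,0],
    [19,0,0,0],
    [19,0,0,0]
  ]
}}

```text
t: 14.98
eef_pos: [0.5735, 0.1371, 0.0723]
tool_rot: [3.135, 0.183, -0.021]
force: [-17.4, -2.3, 12.5]
opening: -0.0
```

Force of -17 N shows the hard stop. Draw back and rise.

{"fn": "play_rows", "kwargs": {
  "increments": [
    [-15,0,0,0],
    [-50,0,0,0],
    [-90,0,0,0],
    [-110,0,-50,0],
    [-110,0,-110,0]
  ]
}}

```text
t: 15.6
eef_pos: [0.4681, 0.1249, 0.1837]
tool_rot: [3.135, 0.183, -0.006]
force: [0.8, 2.3, 0.7]
opening: 0.006
```

{"fn": "play_rows", "kwargs": {
  "increments": [
    [-30,-30,0,0],
    [-50,-70,0,0],
    [-50,-110,0,0],
    [-50,-150,0,0],
    [-50,-150,0,0]
  ]
}}

```text
t: 16.23
eef_pos: [0.4028, 0.2719, 0.1835]
tool_rot: [-3.134, -0.191, -0.001]
force: [0.5, 0.2, 0.1]
opening: 0.007
```

```bash
python3 -c "
from plan import *
rows([])
a=optics.get_image('top'); s=optics.get_image('scene')
cv2.imwrite('pics/f.png',np.hstack([cv2.resize(a,(400,300)),cv2.resize(s[165:270,185:335],(400,300))])); C=[]
for n,im in(('top',a),('scene',s)):
  h=cv2.cvtColor(im,cv2.COLOR_BGR2HSV); hb=(285,185,320,220) if n=='top' else (210,165,235,195)
  rb=(190,165,225,215) if n=='top' else (290,180,325,215)
  C.append([cen(mask(h,lo,hi),hb)[:2] for lo,hi in (((7,140,120),(18,255,255)),((100,110,50),(130,255,255)))]+[cen(mask(h,(0,150,90),(5,255,255))|mask(h,(173,150,90),(180,255,255)),rb)[:2]])
print(C)
T,S=cam('top'),cam('scene')
m=[tri([ray(T,C[0][k]),ray(S,C[1][k])]) for k in (0,1,2)]; d=(m[0]+m[1])[:2]/2-AX; print(m[2].round(4),np.degrees(np.arctan2(d[1],d[0]))%360)"
```

```text
at [0.4028 0.2719 0.1835] yaw 7.0 j7 -2.06 F [0.5 0.2 0.1] t 16.225
[[(np.float64(304.75555555555553), np.float64(199.0)), (np.float64(300.19607843137254), np.float64(201.52941176470588)), (np.float64(205.57575757575756), np.float64(179.57575757575756))], [(np.float64(220.11764705882354), np.float64(181.72549019607843)), (np.float64(225.0), np.float64(181.73684210526315)), (np.float64(308.8775510204082), np.float64(207.57142857142858))]]
[0.5947 0.1386 0.0863] 218.54478619597342
```

View pics/f.png

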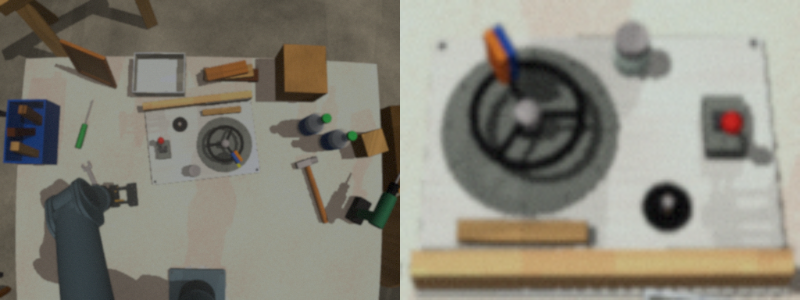

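The knob moved 56 mm in +x (58 mm is full travel), the handle is back at the mark, and the loose items look unmoved. I'm handing in.

```bash
python3 -c "
from plant import workorder
print(workorder.close_job())"
```

```text
the job is handed in; nothing more can be done
None
```

I pushed the wheel one full clockwise turn with the shut fingertips on the orange side, then pushed the lock lever over to its stop, drew back and handed in at about t = 16 s. `close_job` reports no verdict.

- **Wheel:** the first push stopped about 5° short, within tolerance. Before touching the lever I backed off and gave one small extra nudge on the same side. My last camera estimate puts the handle about 1.2° short of its start (10° allowed).
- **Lock lever:** the hard stop showed as a 17 N reaction. The red knob moved about 56 mm of its 58 mm travel.
- **Bystanders:** the strip, jar, wrench, screwdriver, hammer and bottles looked unmoved in the final pictures. I checked that by eye and did not measure it.
- **At hand-in:** the gripper was clear of everything, with the measured force near zero.
- **Check that disagreed:** after the first push, the handle direction taken from its orange and blue halves showed a 16° change, while its position showed 5°. I trusted the position, because the direction from the start picture was about 12° off what the start mark implies.

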